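# Locate a drilling rail with its footed pin

## Robot

A 6-joint arm with a two-finger parallel gripper is mounted at the origin on the work surface. World frame = base frame: x ahead of the robot, y to its left, z up, the work surface at z = 0. Lengths are in m, angles in rad, forces in N, time in s.
With the tool pointing down it reaches from about 0.35 to 0.975 m from the base axis. Payload 4.9 kg.
Tool frame: the origin (TCP) lies between the finger pads; the fingertips stand 17 mm ahead of it and the grasp point (between the pads) lies 2 mm behind it (manip.nose_length is the distance from the TCP to the fingertips, in m); z points along the fingers, y is the line along which they close (so a half turn about z gives the same grasp; the last joint's range is limited). The gripper opens to 85 mm and grips with 20 to 120 N. Pads are 22 mm wide; open, the fingers measure 114 mm over their backs; the gripper's body (76 mm by 85 mm) begins 54 mm behind the grasp point. The pads swing forward as they close: fully open they stand 13 mm farther back than shut.
Start: joints at [1.118, 0.053, 1.613, -0, 1.476, -0.119], TCP at [0.205, 0.59, 0.248] pointing down, gripper open.
Joint ranges: [-3.01, 3.01], [-1.01, 2.22], [0.06, 2.58], [-1.02, 4.17], [0.09, 2.62], [-3.14, 3.14]. Speed limits (rad/s): [2.57, 2.57, 3.14, 3.14, 3.14, 3.14].

## Interface

Orientations are given as a unit quaternion [w, x, y, z].
In Python, from plant import manip gives the robot as it stands. The module is installed in compiled form; this text tells all that it offers.
- The arm moves only by the tool apply_moves, never from a script. Its argument "moves" is a list of rows, each a list of 3 entries, a list of its own where there are three numbers: the turn, a rotation vector about the tool's x, y, z in rad, then the shift along the tool's x, y, z in cm, then the closure, from -1 (fully open) to 1 (shut), so that 0 is half open. A call has 1 to 20 rows; each row is the pose to reach, as a shift and turn from the pose commanded when the call began, along the tool's axes at that moment; what a row does not reach only later rows make up. A row lasts 1/10 s, in which the tool goes at most 50 mm and 8.59 degrees, less where a joint would pass 70% of its speed; a pose out of reach is approached as far as the arm can. A call with a gripper value outside its range is refused whole. The fingers move at their own pace and stop on an object; the grip force is fixed at half the most. Time passes only in rows, so rows that repeat a pose let the fingers close. It gives the time, the measured TCP pose, the force, the opening and the grip force at its end, in the units of the state.
- manip.state(): the state, without advancing time (a new reading comes with each control period).
- manip.grab_frame(name): name is "scene" or "side" or "wrist"; returns a dict with "image" (420x560x3 uint8, red, green, blue), "K" (3x3 intrinsics, pixels), "k1" (the pictures are not rectified: a ray, as slopes to the right and down, at radius r is drawn at 1 + k1 r^2 times it, then the intrinsics apply), "rvec" (rotation vector, rad) and "tvec" (3), from world to camera coordinates, as OpenCV has them. Camera axes: x right, y down, z forward; pixel columns grow to the right and rows downward; lengths in m; the calibration is good to about 2 mm. A picture is of the moment at which its call begins. There is no depth.
- manip.job_done(): hands the job in; it is judged then, once.
Trained networks look in a picture, given as the dict that the camera call returned (one of the last four; its "shot" number tells which), for a name from the list of things; names that differ only in an ending like _2 or _b are one class to them, and where a whole thing is asked for, a point or a joint stands for the part that bears it (a point fixed in the world has none). Each returns a list of dicts, best first, with "score" (0 to 1); they miss things now and then, are a little off and sometimes report something else, mostly with a low value. They report only what shows in the picture. A call takes as long as a camera call. They do not tell look-alikes from the thing itself.
- manip.look_for(picture, label): "location" ([x, y, z] in m, in the coordinates of the camera as it stood for that picture, good to about 4 mm: the middle of the surface that is visible of it).
- manip.silhouettes(picture, label): "pixels" (420x560 bool, what is visible of it).
- manip.spot_point(picture, label): "location" ([x, y, z] in m, in the coordinates of the camera as it stood for that picture, good to about 4 mm: a listed point, or the origin of a listed thing).
The state is a dict: "time": time; "joint_pos": joint angles; "joint_vel": joint speeds; "joint_efforts": joint torques, N m; "tool_pos": TCP position; "tool_rot": TCP orientation; "contact_force": force on the tool from outside, world axes, zero at the start; "ft_torque": the same for the moment, N m; "gripper_width": opening from 0.0 (shut) to 1.0 (fully open); "grasp_force": force on a finger pad.
Only numpy, scipy, OpenCV 4.12 (cv2) and the standard library are available. Lean on these libraries where they do the work, as an engineer would, in place of code of your own. Each camera call takes 0.05 s, during which the arm holds its last target. There are 200 camera calls.

## Task

Take the locating pin (the one with the straight cylindrical wooden grip) out of the stand, put its foot down through the wide mouth of the aluminium rail and slide it along the channel, foot on the panel, until it drops into the blind hole hidden somewhere under the rail. Leave the pin released, upright and fully home, the underside of its grip resting on the rail. Do not disturb the ball-headed pin in the stand or knock the other things about.

Things in the scene. Friction and masses are not known exactly. Their poses are not given: they have to be found in the camera images.
- pin_grip (a point): middle of the locating pin's grip, on its axis, 55 mm above the bottom of the foot; z up along the pin. Loose, round, upright, 82 mm tall, 0.08 to 0.17 kg: steel foot disc 18 mm diameter and 8 mm high, steel shank 10 mm diameter from 8 to 28 mm, then a straight cylindrical pale wooden grip 28 mm diameter from 28 to 82 mm, with a narrow brass band at its lower end.
- pin_tip (a point): centre of the flat underside of the locating pin's foot; z axis up along the pin. At the start it is 12 mm above the table, in either hole of the stand.
- rail: fixed aluminium rail, 260 mm long (x axis), 50 wide (y), 18 high (z up), on a wooden panel 28 mm thick. Origin: centre of its underside, on the panel's face. Channel along x at y = 0, floored by the panel: 21 mm wide, 12 high for the foot, covered by two lips 6 mm thick that leave a 13 mm slot for the shank, from x = -71 mm on.
- rail_mouth (a point): centre of the rail's mouth, on the panel's face (x = -104.5 mm of the rail); axes as the rail. The mouth, open from above, is about 35 mm long and 32 mm wide; towards +x tapered cheeks narrow it into the channel and slot.
- rail_end (a point): closed far end of the channel, on the panel's face (x = +122 mm of the rail). The panel has one blind hole, 22.5 mm diameter, 13 mm deep, centred across the channel, its centre anywhere from x = -20 to +50 mm of the rail (differs each time, not given). There the pin sinks 10 mm, by its weight or a light push, until its grip rests on the rail's top.
- stand: fixed pale wooden block 160 mm long (x axis), 70 mm wide, 32 mm high, with two blind holes 20 mm diameter and 20 mm deep, 40 mm either side of its middle along x; origin: centre of its underside. The locating pin stands in one, the ball-headed pin in the other.
- ball_pin_head (a point): centre of the wooden ball (36 mm diameter) of the other pin in the stand, a plain 18 mm steel dowel with a ball head, 68 mm tall; not used, leave it alone
- glue: a white glue bottle with an orange cap (52 mm across, 140 mm tall), a bystander; origin: centre of its underside
- turned_box: an open turned wooden pot (90 mm across, 80 mm tall), a bystander; origin: centre of its underside
- finial: a small dark turned wooden finial (48 mm across, 90 mm tall), a bystander; origin: centre of its underside
Things that resemble listed ones, but are neither listed nor needed, are in the scene too. What is shaped like the stand but turquoise is not meant.

How it is judged:
On the way, in this order (a step that is already met when the one before it is completed fails the run):
1. the pin is drawn up clear of the stand (z of pin_tip in the frame of stand above 0.036 m), for 0.1 s.
2. the pin's foot is down in the rail, close above or on the panel (x of pin_tip in the frame of rail between -0.125 and 0.122 m and y of pin_tip in the frame of rail between -0.016 and 0.016 m and z of pin_tip in the frame of rail below 0.008 m), for 0.1 s.
At the end, for the whole second after the job is handed in: The locating pin stands in the blind hole under the rail's slot: foot at least 7.5 mm below the panel's face (10 mm is home, the grip resting on the rail), within 5 mm of the channel's centre line, upright within 0.1 rad, at rest; the ball-headed pin still stands in the stand (x of pin_tip in the frame of rail between -0.03 and 0.06 m and y of pin_tip in the frame of rail between -0.005 and 0.005 m and z of pin_tip in the frame of rail below -0.0075 m and angle between the z axis of pin_tip and the z axis of rail, either way round below 0.1 rad and linear speed of pin below 0.02 m/s and angle between ball_pin_head's own z axis and vertical below 0.3 rad); the robot touches nothing.
It fails at once if the ball-headed pin is moved more than 20 mm (distance of ball_pin_head from where it was at the start of the episode above 0.02 m).
It fails at once if a bystander (glue) is moved more than 40 mm (distance of glue from where it was at the start of the episode above 0.04 m).
It fails at once if a bystander (turned box) is moved more than 40 mm (distance of turned_box from where it was at the start of the episode above 0.04 m).
It fails at once if a bystander (finial) is moved more than 40 mm (distance of finial from where it was at the start of the episode above 0.04 m).
It also fails if it takes over 72 s, if anything falls off the work surface, if the arm or the gripper's body presses on something with over 40 N, if the wrist force passes 120 N, or if a joint passes its speed limit or range.

## Working session

There is one attempt and no reset: what is moved stays moved. The work goes in short steps, Python scripts to look and compute and a tool call to move; the robot and the scene stay as the last step left them, time stands still between calls to the robot, and variables do not carry over. Pictures are saved under pics/ and viewed, at most 10 in all, crops included, and the job is handed in when it is done.

Besides the shell and the picture viewer there is one more tool, called after "Emit:" as a command line: name --argument value ..., lists and objects as JSON in quotes. apply_moves: Moves the arm, as the interface text tells. Its arguments: {"type":"object","properties":{"moves":{"type":"array"}},"required":["moves"]}

```bash
mkdir -p pics; cat > h.py <<'E'
import numpy as np, cv2
from scipy.spatial.transform import Rotation as R
from plant import manip
def w(f,p):
    Rm=cv2.Rodrigues(np.array(f["rvec"],float))[0]; return Rm.T@(np.array(p)-np.array(f["tvec"]).ravel())
def pix(f,P):
    Rm=cv2.Rodrigues(np.array(f["rvec"],float))[0]; c=Rm@np.array(P)+np.array(f["tvec"]).ravel()
    s=c[:2]/c[2]; s=s*(1+f["k1"]*(s@s)); return (np.array(f["K"])@[s[0],s[1],1])[:2]
def ray(f,uv,z):
    K=np.array(f["K"]);d=[(uv[0]-K[0,2])/K[0,0],(uv[1]-K[1,2])/K[1,1]];d=np.array(d);s=d.copy()
    for _ in range(20): s=d/(1+f["k1"]*(s@s))
    o=w(f,[0,0,0]);v=w(f,[s[0],s[1],1])-o; return o+v*(z-o[2])/v[2]
def save(f,n,crop=None,k=1):
    im=f["image"][:,:,::-1]
    if crop: a,b,c,d=crop; im=im[b:d,a:c]
    cv2.imwrite("pics/"+n,cv2.resize(im,None,fx=k,fy=k,interpolation=cv2.INTER_CUBIC))
E
python3 - <<'E'
from h import *
np.set_printoptions(precision=4,suppress=True)
for n in ["scene","side","wrist"]:
    f=manip.grab_frame(n); save(f,n+"0.png")
    print(n,w(f,[0,0,0]))
    for l in ["pin_grip","pin_tip","rail","rail_mouth","rail_end","stand","ball_pin_head","glue","turned_box","finial"]:
        for d in manip.spot_point(f,l)[:3]:
            P=w(f,d["location"]); print(l,round(d["score"],2),P,pix(f,P).round())
s=manip.state();print(s)
E
```

```text
scene [1.1458 0.9067 0.7554]
pin_grip 0.52 [0.5405 0.2799 0.0673] [339. 250.]
pin_tip 0.81 [0.5428 0.2779 0.0159] [336. 266.]
rail 0.71 [ 0.5619 -0.055   0.0288] [261. 205.]
rail 0.21 [0.5365 0.2776 0.0623] [339. 251.]
rail_mouth 0.95 [ 0.5695 -0.1608  0.0304] [241. 190.]
rail_end 0.73 [ 0.5625 -0.0519  0.0278] [261. 205.]
rail_end 0.59 [0.5545 0.0666 0.0301] [285. 223.]
stand 0.96 [0.3775 0.4178 0.0056] [422. 276.]
stand 0.89 [ 0.5445  0.3217 -0.0016] [346. 281.]
stand 0.87 [ 0.429   0.6264 -0.0026] [480. 342.]
ball_pin_head 0.68 [0.5517 0.3538 0.0639] [355. 270.]
glue 0.85 [0.7572 0.2248 0.0026] [253. 290.]
turned_box 0.91 [ 0.5066 -0.4498 -0.0001] [218. 159.]
turned_box 0.52 [0.5394 0.2776 0.0656] [338. 250.]
finial 0.73 [ 0.6943 -0.2922 -0.0006] [189. 191.]
side [-0.1838  0.87    1.2115]
pin_grip 0.62 [0.5404 0.2774 0.0704] [247. 239.]
pin_grip 0.62 [0.5486 0.067  0.0297] [289. 214.]
rail 0.68 [ 0.5619 -0.0557  0.0287] [309. 195.]
rail_mouth 0.77 [ 0.5704 -0.1613  0.0291] [326. 181.]
rail_end 0.82 [0.552  0.0666 0.0318] [289. 213.]
rail_end 0.32 [ 0.5701 -0.1607  0.0266] [326. 18
[... 274 characters left out ...]
.4497 -0.0036] [380. 161.]
finial 0.44 [ 0.6969 -0.2928 -0.0013] [323. 157.]
wrist [0.1285 0.6187 0.375 ]
stand 0.9 [0.4299 0.6249 0.0022] [365. 331.]
stand 0.85 [0.3791 0.419  0.0034] [197. 344.]
{'time': 1.65, 'joint_pos': array([ 1.118 ,  0.0527,  1.6129, -0.    ,  1.476 , -0.119 ]), 'joint_vel': array([0.0003, 0.0007, 0.0004, 0.0018, 0.0002, 0.0014]), 'joint_efforts': array([ -0.0008, -39.3658, -37.0453,  -0.0002,   0.0004,  -0.    ]), 'tool_pos': array([0.2048, 0.5905, 0.2483]), 'tool_rot': array([0.    , 0.1661, 0.9861, 0.    ]), 'contact_force': array([ 0.3266, -0.6795,  0.3834]), 'ft_torque': array([-0.0101,  0.0465,  0.0445]), 'grasp_force': 0.0, 'gripper_width': 1.0007476682050362}
```

View pics/scene0.png

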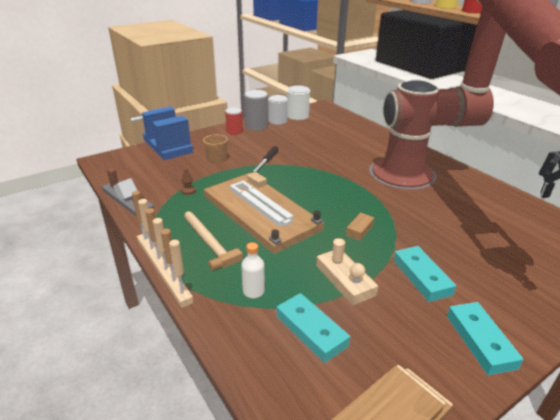

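View pics/side0.png

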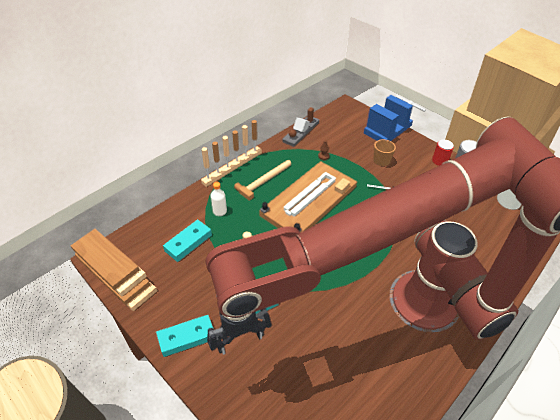

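Candidates: 
- **Locating pin:** the straight grip in the pale stand at (339,250) in the scene view. This is my choice. 
- **Look-alikes:** the ball pin at (357,270), the chisel/tool handles in the rack at (140–178, 205–260), and the finial at (188,180). 
- **Turquoise stands:** (424,272), (312,325) and (483,335), all rejected. 

The rail is at (261,203). In the side view the arm hides the stand. I'll check the choice in a crop.

```bash
python3 -c "
import cv2;i=cv2.imread('pics/scene0.png')[160:310,190:390];cv2.imwrite('pics/crop0.png',cv2.resize(i,None,fx=4,fy=4,interpolation=cv2.INTER_CUBIC))"
```

```text
(no output)
```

View pics/crop0.png

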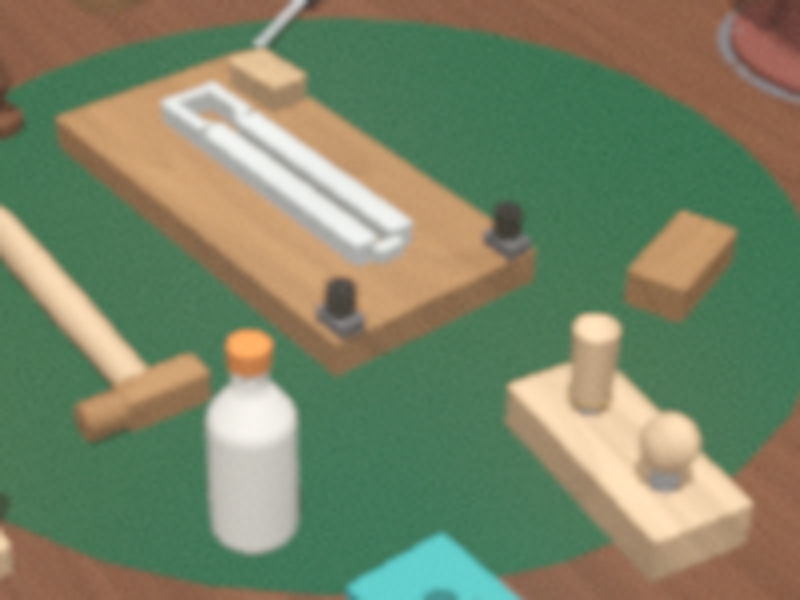

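Emit:
apply_moves --moves '[[[0,0,0.14],[-4,-2,0],-1],[[0,0,0.28],[-8,-4,0],-1],[[0,0,0.42],[-12,-5.5,0],-1],[[0,0,0.56],[-16,-7,0],-1],[[0,0,0.7],[-20,-9,0],-1],[[0,0,0.84],[-24,-11,0],-1],[[0,0,0.98],[-28,-13,0],-1],[[0,0,1.12],[-32,-15,0],-1],[[0,0,1.25],[-36,-17,0],-1],[[0,0,1.36],[-40,-18,0],-1],[[0,0,1.36],[-42,-18.5,0],-1],[[0,0,1.36],[-42,-18.5,0],-1],[[0,0,1.36],[-42,-18.5,0],-1]]'

```text
time: 2.95
tool_pos: [0.5405, 0.2785, 0.2481]
tool_rot: [-0.001, 0.749, 0.663, -0.0]
contact_force: [0.5, 0.7, -0.7]
gripper_width: 1.0
grasp_force: 0.0
```

The crop shows the straight grip with its brass band at crop (595,360) and the ball pin at (670,445), both in the pale stand. That confirms the choice. The rail mouth is at crop (205,100), away from the stand.

```bash
python3 - <<'E'
from h import *
np.set_printoptions(precision=4,suppress=True)
for n in ["wrist","side","scene"]:
    f=manip.grab_frame(n)
    if n=="wrist": save(f,"wrist1.png")
    print(n,w(f,[0,0,0]))
    for l in ["pin_grip","pin_tip","stand","ball_pin_head"]:
        for d in manip.spot_point(f,l)[:2]:
            P=w(f,d["location"]); print(l,round(d["score"],2),P,pix(f,P).round())
E
```

```text
wrist [0.5528 0.3618 0.3748]
pin_grip 0.71 [0.5478 0.2773 0.0648] [287. 191.]
pin_tip 0.58 [0.7583 0.2221 0.0005] [482. 201.]
stand 0.92 [0.3776 0.42   0.0019] [93. 52.]
stand 0.88 [0.7173 0.4046 0.0024] [450.  21.]
ball_pin_head 0.97 [0.5535 0.3627 0.0613] [282.  90.]
side [-0.1838  0.87    1.2115]
pin_grip 0.59 [0.5457 0.3583 0.0622] [227. 253.]
pin_grip 0.5 [0.5424 0.2764 0.0697] [247. 239.]
pin_tip 0.5 [0.5434 0.2748 0.0088] [248. 250.]
pin_tip 0.35 [0.5427 0.2761 0.0693] [247. 239.]
stand 0.9 [0.7136 0.4045 0.0009] [188. 243.]
stand 0.64 [0.383  0.4171 0.0027] [248. 305.]
ball_pin_head 0.46 [0.5447 0.3583 0.0616] [228. 253.]
scene [1.1458 0.9067 0.7554]
pin_grip 0.74 [ 0.5676 -0.1603  0.0313] [242. 190.]
pin_grip 0.68 [0.5387 0.2762 0.0646] [338. 250.]
pin_tip 0.79 [0.5407 0.2753 0.0175] [336. 265.]
stand 0.93 [ 0.5449  0.3196 -0.0017] [345. 281.]
stand 0.76 [ 0.4309  0.6254 -0.001 ] [479. 342.]
ball_pin_head 0.45 [0.5465 0.3553 0.0671] [357. 268.]
```

View pics/wrist1.png

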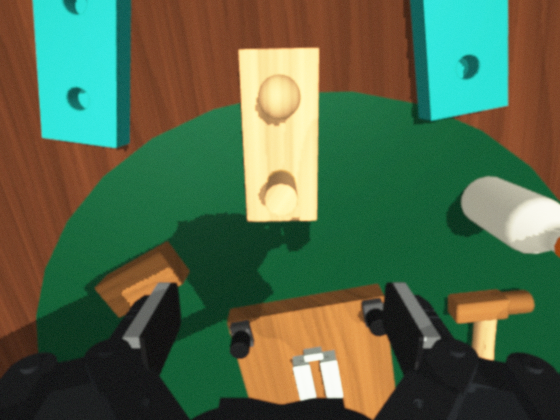

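The wrist view shows the ball at (279,97), the pin top at about (281,197), the rail end below between the fingers, and clear table around the stand.

```bash
python3 - <<'E'
from h import *
np.set_printoptions(precision=4,suppress=True)
f=manip.grab_frame("wrist")
print(ray(f,(281,197),.094))
g=manip.silhouettes(f,"pin_grip")[:2]
for d in g:
    m=d["pixels"]; ys,xs=np.nonzero(m); print(d["score"],xs.min(),xs.max(),ys.min(),ys.max(),xs.mean(),ys.mean())
P=np.array([.542,.2765,.012])
for z in (.094,.04): print(pix(f,[.542,.2765,z]))
for y in (.2625,.2905): print(pix(f,[.542,y,.094]))
for x in (.528,.556): print(pix(f,[x,.2765,.094]))
print(R.from_quat(np.roll(manip.state()["tool_rot"],-1)).as_matrix())
E
```

```text
[0.5434 0.2798 0.094 ]
0.79 264 296 169 214 280.379705400982 191.89361702127658
[279.8422 201.0087]
[279.9675 184.7195]
[281.9134 216.9172]
[277.707  184.6078]
[262.9995 203.0047]
[296.7467 199.0059]
[[ 0.1228  0.9924 -0.0001]
 [ 0.9924 -0.1228  0.    ]
 [ 0.     -0.0001 -1.    ]]
```

Emit:
apply_moves --moves '[[[0,0,0],[0,0.2,4],-1],[[0,0,0],[0,0.2,8],-1],[[0,0,0],[0,0.2,12],-1],[[0,0,0],[0,0.2,15],-1],[[0,0,0],[0,0.2,17],-1],[[0,0,0],[0,0.2,18],-1],[[0,0,0],[0,0.2,18],-0.5],[[0,0,0],[0,0.2,18],0],[[0,0,0],[0,0.2,18],0.5],[[0,0,0],[0,0.2,18],1],[[0,0,0],[0,0.2,18],1],[[0,0,0],[0,0.2,18],1],[[0,0,0],[0,0.2,18],1],[[0,0,0],[0,0.2,18],1]]'

```text
time: 5.2
tool_pos: [0.5429, 0.2785, 0.0701]
tool_rot: [-0.0, 0.749, 0.662, 0.0]
contact_force: [-5.1, 0.3, 5.1]
gripper_width: 0.311
grasp_force: 57.8
```

Emit:
apply_moves --moves '[[[0,0,0],[0,0,-1],1],[[0,0,0],[0,0,-3],1],[[0,0,0],[0,0,-6],1],[[0,0,0],[0,0,-9],1],[[0,0,0],[0,0,-12],1],[[0,0,0],[0,0,-12],1],[[0,0,0],[0,0,-12],1]]'

```text
time: 5.9
tool_pos: [0.5435, 0.278, 0.1897]
tool_rot: [0.001, 0.749, 0.662, 0.001]
contact_force: [0.0, 0.4, -2.3]
gripper_width: 0.315
grasp_force: 58.2
```

```bash
python3 - <<'E'
from h import *
np.set_printoptions(precision=4,suppress=True)
s=manip.state(); print(s["tool_pos"],s["contact_force"],s["grasp_force"],s["gripper_width"])
T=R.from_quat(np.roll(s["tool_rot"],-1)).as_matrix()
for n in ["wrist","scene","side"]:
    f=manip.grab_frame(n)
    if n=="wrist": save(f,"wrist2.png")
    for l in ["pin_grip","pin_tip","rail_mouth","rail_end","rail","ball_pin_head"]:
        for d in manip.spot_point(f,l)[:1]:
            P=w(f,d["location"]); print(n,l,round(d["score"],2),P,pix(f,P).round(),"tool",T.T@(P-s["tool_pos"]))
E
```

```text
[0.5435 0.278  0.1897] [ 0.0006  0.4475 -2.2661] 58.15265357494354 0.314512615926788
wrist pin_grip 0.64 [0.5471 0.2778 0.1843] [284. 299.] tool [0.0003 0.0035 0.0054]
wrist pin_tip 0.92 [0.548  0.2811 0.1332] [284. 244.] tool [0.0036 0.0039 0.0565]
wrist rail_end 0.53 [0.5525 0.0673 0.0261] [312. 389.] tool [-0.2082  0.0344  0.1635]
wrist ball_pin_head 0.88 [0.5519 0.3597 0.064 ] [275.  95.] tool [ 0.082  -0.0021  0.1258]
scene pin_grip 0.6 [0.546  0.2741 0.1818] [339. 212.] tool [-0.0035  0.0029  0.0079]
scene pin_tip 0.76 [0.5395 0.2762 0.1314] [340. 229.] tool [-0.0023 -0.0039  0.0583]
scene rail_mouth 0.68 [ 0.567  -0.1617  0.0286] [242. 190.] tool [-0.4337  0.0768  0.1609]
scene rail_end 0.76 [0.5514 0.0677 0.0282] [286. 223.] tool [-0.2078  0.0332  0.1614]
scene rail 0.97 [ 0.5598 -0.0519  0.0263] [262. 206.] tool [-0.3255  0.0563  0.1632]
scene ball_pin_head 0.51 [0.5491 0.3539 0.063 ] [356. 269.] tool [ 0.076  -0.0041  0.1268]
side pin_grip 0.54 [0.5436 0.2715 0.1882] [246. 214.] tool [-0.0064  0.0008  0.0015]
side pin_tip 0.59 [0.5453 0.2756 0.1287] [246. 226.] tool [-0.0022  0.0019  0.061 ]
side rail_mouth 0.71 [ 0.5713 -0.1561  0.026 ] [325. 182.] tool [-0.4276  0.0804  0.1635]
side rail_end 0.85 [0.5543 0.0681 0.0293] [288. 213.] tool [-0.2071  0.036   0.1603]
side rail 0.58 [ 0.5639 -0.0549  0.029 ] [309. 195.] tool [-0.328   0.0607  0.1605]
side ball_pin_head 0.61 [0.543  0.3599 0.0634] [228. 254.] tool [ 0.0811 -0.0109  0.1264]
```

View pics/wrist2.png

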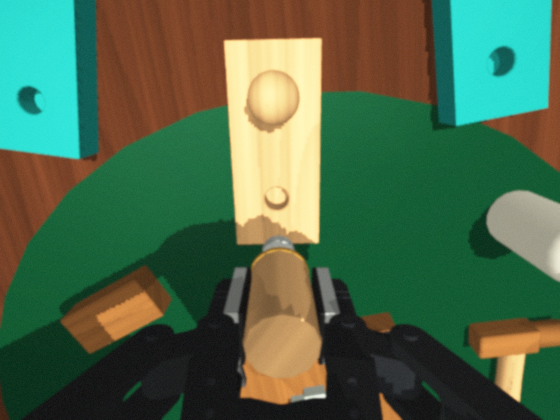

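The pin is held upright between the pads at (283,310), the ball pin is undisturbed at (273,97), and the hole it left is empty at (276,197).

Emit:
apply_moves --moves '[[[0,0,0],[-2,0.4,0],1],[[0,0,-0.02],[-5,1,0],1],[[0,0,-0.04],[-9,1.7,0],1],[[0,0,-0.06],[-13,2.4,0],1],[[0,0,-0.08],[-17,3.1,0],1],[[0,0,-0.1],[-21,3.9,0],1],[[0,0,-0.12],[-25,4.6,0],1],[[0,0,-0.14],[-29,5.3,0],1],[[0,0,-0.16],[-33,6.1,0],1],[[0,0,-0.18],[-37,6.8,0],1],[[0,0,-0.2],[-40,7.4,0],1],[[0,0,-0.2],[-42,7.8,1],1],[[0,0,-0.2],[-43.2,8,2],1],[[0,0,-0.2],[-43.2,8,2],1],[[0,0,-0.2],[-43.2,8,2],1]]'

```text
time: 8.45
tool_pos: [0.569, -0.1599, 0.1676]
tool_rot: [-0.001, 0.679, 0.734, -0.0]
contact_force: [-0.9, 0.9, -0.8]
gripper_width: 0.314
grasp_force: 58.3
```

```bash
python3 - <<'E'
from h import *
np.set_printoptions(precision=4,suppress=True)
s=manip.state(); print(s["tool_pos"],s["contact_force"],s["grasp_force"])
T=R.from_quat(np.roll(s["tool_rot"],-1)).as_matrix(); print(T)
for n in ["scene","side","wrist"]:
    f=manip.grab_frame(n)
    if n=="wrist":
        im=f["image"][:,:,::-1].copy(); save(f,"wrist3.png",(90,0,490,300),2)
        for xr in (-.0715,-.02,.05,.122,.13): # predicted rail points, top face z
            c=np.array([.5618,-.0558]);u=np.array([-.0738,.9973]);print(xr,pix(f,[*(c+xr*u),.046]).round(1))
    for l in ["pin_grip","pin_tip","rail_mouth","rail_end","rail"]:
        for d in manip.spot_point(f,l)[:1]:
            P=w(f,d["location"]); print(n,l,round(d["score"],2),P,pix(f,P).round(),"tool",T.T@(P-s["tool_pos"]))
E
```

```text
[ 0.569  -0.1599  0.1676] [-0.9082  0.9049 -0.8359] 58.27599227428436
[[-0.0771  0.997  -0.0013]
 [ 0.997   0.0771  0.0012]
 [ 0.0013 -0.0012 -1.    ]]
scene pin_grip 0.67 [ 0.5696 -0.1595  0.162 ] [240. 153.] tool [0.0004 0.0006 0.0057]
scene pin_tip 0.59 [ 0.5706 -0.1627  0.115 ] [239. 166.] tool [-0.003   0.0015  0.0526]
scene rail_mouth 0.63 [ 0.5662 -0.1626  0.0304] [242. 189.] tool [-0.0026 -0.0028  0.1373]
scene rail_end 0.84 [0.5518 0.0689 0.029 ] [287. 223.] tool [0.2292 0.0007 0.1389]
scene rail 0.92 [ 0.5604 -0.0528  0.0278] [261. 205.] tool [ 0.1073 -0.0002  0.14  ]
side pin_grip 0.67 [ 0.5714 -0.1639  0.1663] [330. 153.] tool [-0.0042  0.0021  0.0013]
side pin_tip 0.54 [ 0.5681 -0.1642  0.1101] [329. 165.] tool [-0.0042 -0.0011  0.0575]
side rail_mouth 0.57 [ 0.5703 -0.1585  0.0319] [326. 181.] tool [0.0012 0.0016 0.1357]
side rail_end 0.91 [0.5548 0.066  0.0323] [288. 212.] tool [0.2262 0.0034 0.1356]
side rail 0.59 [ 0.5637 -0.0564  0.0282] [309. 195.] tool [0.1035 0.0029 0.1396]
-0.0715 [278.2 166.1]
-0.02 [278.2  89.1]
0.05 [278.3 -34.2]
0.122 [ 278.5 -188.9]
0.13 [ 278.5 -208.2]
wrist pin_grip 0.58 [ 0.5773 -0.1632  0.1635] [294. 306.] tool [-0.0039  0.008   0.0041]
wrist pin_tip 0.93 [ 0.5724 -0.1567  0.1118] [283. 242.] tool [0.0029 0.0038 0.0558]
wrist rail 0.6 [ 0.5628 -0.0518  0.03  ] [280.  52.] tool [0.1081 0.0023 0.1377]
```

View pics/wrist3.png

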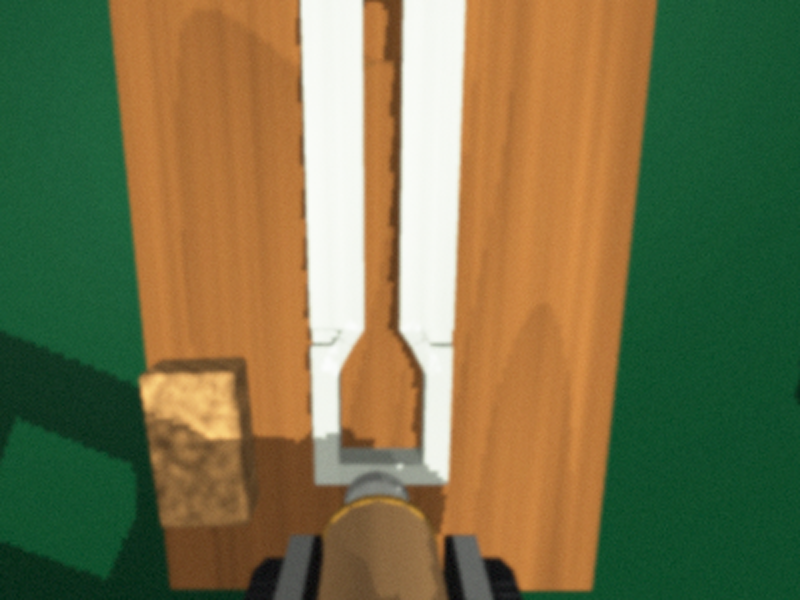

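The wrist close-up shows the rail centred below the pin. The mouth spans crop x 340–425 and y 345–450, and its centre line is at column ~382, against ~378 for the foot. The slot floor turns dark above crop row ~58 (image (280,29)), which is probably the near rim of the blind hole. I'll turn these pixels into positions.

```bash
python3 - <<'E'
from h import *
np.set_printoptions(precision=4,suppress=True)
f=manip.grab_frame("wrist")
s=manip.state();T=R.from_quat(np.roll(s["tool_rot"],-1)).as_matrix()
c=np.array([.5618,-.0558]);u=np.array([-.0738,.9973])
for n,uv,z in [("wall inner bottom -122",(281,224),.028),("outer end top -130",(281,242.5),.046),("slot start -71",(281,166),.046),("slot top img",(281.5,5),.046),("hole near rim",(280,29),.028)]:
    P=ray(f,uv,z);print(n,P,"railx",(P[:2]-c)@u,"tool",(T.T@(P-s["tool_pos"]))[:2])
# foot silhouette centre: steel foot visible
print(pix(f,s["tool_pos"]+T@[0,0,.058]), pix(f,s["tool_pos"]+T@[.009,0,.058]))
print(np.degrees(np.arctan2(*T[:2,0][::-1])))
E
```

```text
wall inner bottom -122 [ 0.5729 -0.1774  0.028 ] railx -0.12205610278363424 tool [-0.0168  0.0023]
outer end top -130 [ 0.5735 -0.1856  0.046 ] railx -0.130279299559595 tool [-0.025   0.0023]
slot start -71 [ 0.569 -0.127  0.046] railx -0.0715187899371541 tool [0.0337 0.0023]
slot top img [ 0.5616 -0.0267  0.046 ] railx 0.029056575369146374 tool [0.1343 0.0026]
hole near rim [ 0.5614 -0.0374  0.028 ] railx 0.018359306734356363 tool [0.1236 0.0016]
[276.9961 247.446 ] [276.9393 232.6895]
94.40592533960861
```

Emit:
apply_moves --moves '[[[0,0,0],[0,0.1,2],1],[[0,0,0],[0,0.1,4],1],[[0,0,0],[0,0.1,5.5],1],[[0,0,0],[0,0.1,6.5],1],[[0,0,0],[0,0.1,7.2],1],[[0,0,0],[0,0.1,7.7],1],[[0,0,0],[0,0.1,7.9],1],[[0,0,0],[0,0.1,7.9],1],[[0,0,0],[0,0.1,7.9],1]]'

```text
time: 10.3
tool_pos: [0.5708, -0.1608, 0.09]
tool_rot: [0.001, 0.679, 0.734, 0.0]
contact_force: [0.7, 0.2, -1.3]
gripper_width: 0.312
grasp_force: 58.3
```

Emit:
apply_moves --moves '[[[0,0,0],[0,0,0.1],1],[[0,0,0],[0,0,0.2],1],[[0,0,0],[0,0,0.2],1],[[0,0,0],[0,0,0.3],1],[[0,0,0],[0,0,0.3],1]]'

```text
time: 10.8
tool_pos: [0.5704, -0.1606, 0.0862]
tool_rot: [0.0, 0.679, 0.734, 0.0]
contact_force: [0.1, -0.1, -0.3]
gripper_width: 0.313
grasp_force: 58.2
```

Emit:
apply_moves --moves '[[[0,0,0],[0,0,0.1],1],[[0,0,0],[0,0,0.1],1],[[0,0,0],[0,0,0.2],1],[[0,0,0],[0,0,0.2],1]]'

```text
time: 11.2
tool_pos: [0.5706, -0.1608, 0.086]
tool_rot: [-0.0, 0.679, 0.734, -0.0]
contact_force: [-4.7, 0.3, 9.4]
gripper_width: 0.313
grasp_force: 59.7
```

Emit:
apply_moves --moves '[[[0,0,0],[0,0,-0.1],1],[[0,0,0],[0.5,0,-0.1],1],[[0,0,0],[1,0,-0.1],1],[[0,0,0],[1.5,0,-0.1],1],[[0,0,0],[2,0,-0.1],1],[[0,0,0],[2.5,0,-0.1],1],[[0,0,0],[3,0,-0.1],1],[[0,0,0],[3.5,0,-0.1],1],[[0,0,0],[4,0,-0.1],1],[[0,0,0],[4,0,-0.1],1]]'

```text
time: 12.2
tool_pos: [0.5678, -0.1203, 0.0861]
tool_rot: [0.001, 0.679, 0.734, 0.0]
contact_force: [0.8, -3.1, 5.4]
gripper_width: 0.312
grasp_force: 58.6
```

Good: it is in the channel with light contact and little lateral load.

Emit:
apply_moves --moves '[[[0,0,0],[0.6,0,0],1],[[0,0,0],[1.2,0,0],1],[[0,0,0],[1.8,0,0],1],[[0,0,0],[2.4,0,0],1],[[0,0,0],[3,0,0],1],[[0,0,0],[3.6,0,0],1],[[0,0,0],[4.2,0,0],1],[[0,0,0],[4.8,0,0],1],[[0,0,0],[5.4,0,0],1],[[0,0,0],[6,0,0],1],[[0,0,0],[6.6,0,0],1],[[0,0,0],[7.2,0,0],1],[[0,0,0],[7.8,0,0],1],[[0,0,0],[7.8,0,0],1]]'

```text
time: 13.6
tool_pos: [0.5617, -0.0424, 0.0861]
tool_rot: [0.001, 0.679, 0.734, 0.0]
contact_force: [0.8, -1.7, 5.9]
gripper_width: 0.31
grasp_force: 58.6
```

Emit:
apply_moves --moves '[[[0,0,0],[0.4,0,0],1],[[0,0,0],[0.8,0,0],1],[[0,0,0],[1.2,0,0],1],[[0,0,0],[1.6,0,0],1],[[0,0,0],[1.6,0,0],1],[[0,0,0],[1.6,0,0.1],1],[[0,0,0],[1.6,0,0.1],1]]'

```text
time: 14.3
tool_pos: [0.5591, -0.0265, 0.0831]
tool_rot: [-0.001, 0.679, 0.734, -0.0]
contact_force: [0.7, 0.0, -1.0]
gripper_width: 0.316
grasp_force: 58.1
```

It is over the hole (sunk 3 mm with no force), so I'll lower it home.

Emit:
apply_moves --moves '[[[0,0,0],[0,0,0.2],1],[[0,0,0],[0,0,0.4],1],[[0,0,0],[0,0,0.6],1],[[0,0,0],[0,0,0.7],1],[[0,0,0],[0,0,0.7],1],[[0,0,0],[0,0,0.8],1],[[0,0,0],[0,0,0.8],1]]'

```text
time: 15.0
tool_pos: [0.5601, -0.027, 0.0764]
tool_rot: [0.0, 0.679, 0.734, 0.0]
contact_force: [-0.3, 1.3, -1.1]
gripper_width: 0.31
grasp_force: 58.1
```

Emit:
apply_moves --moves '[[[0,0,0],[0,0,0.1],1],[[0,0,0],[0,0,0.1],1],[[0,0,0],[0,0,0.1],0.2],[[0,0,0],[0,0,0.1],0],[[0,0,0],[0,0,0.1],-0.5],[[0,0,0],[0,0,0.1],-0.5],[[0,0,0],[0,0,0.1],-0.5],[[0,0,0],[0,0,0.1],-0.5],[[0,0,0],[0,0,-2],-0.5],[[0,0,0],[0,0,-5],-0.5],[[0,0,0],[0,0,-9],-0.5],[[0,0,0],[0,0,-13],-0.5],[[0,0,0],[0,0,-13],-0.5],[[0,0,0],[0,0,-13],-0.5]]'

```text
time: 16.4
tool_pos: [0.5608, -0.0272, 0.2079]
tool_rot: [0.001, 0.679, 0.734, 0.001]
contact_force: [-0.5, 0.4, -0.3]
gripper_width: 0.748
grasp_force: 0.0
```

```bash
python3 - <<'E'
from h import *
np.set_printoptions(precision=4,suppress=True)
s=manip.state(); print(s["tool_pos"],s["contact_force"],s["gripper_width"])
for n in ["side","wrist","scene"]:
    f=manip.grab_frame(n)
    if n=="scene": save(f,"scene4.png",(190,130,390,280),4)
    if n=="wrist": save(f,"wrist4.png")
    for l in ["pin_grip","pin_tip","ball_pin_head"]:
        for d in manip.spot_point(f,l)[:1]:
            P=w(f,d["location"]); print(n,l,round(d["score"],2),P,pix(f,P).round())
E
```

```text
[ 0.5608 -0.0272  0.2079] [-0.5343  0.3643 -0.3292] 0.7477378737835825
side pin_grip 0.68 [ 0.5597 -0.0307  0.0763] [306. 190.]
side pin_tip 0.64 [ 0.5634 -0.0287  0.0156] [304. 201.]
side ball_pin_head 0.68 [0.5464 0.3587 0.0627] [227. 253.]
wrist pin_grip 0.64 [ 0.5654 -0.028   0.0711] [287. 209.]
wrist pin_tip 0.7 [ 0.5622 -0.0258  0.0204] [283. 189.]
scene pin_grip 0.74 [0.5485 0.3531 0.0636] [356. 269.]
scene pin_tip 0.58 [ 0.5621 -0.0276  0.0231] [265. 210.]
scene ball_pin_head 0.62 [0.5487 0.3536 0.0648] [356. 269.]
```

View pics/scene4.png

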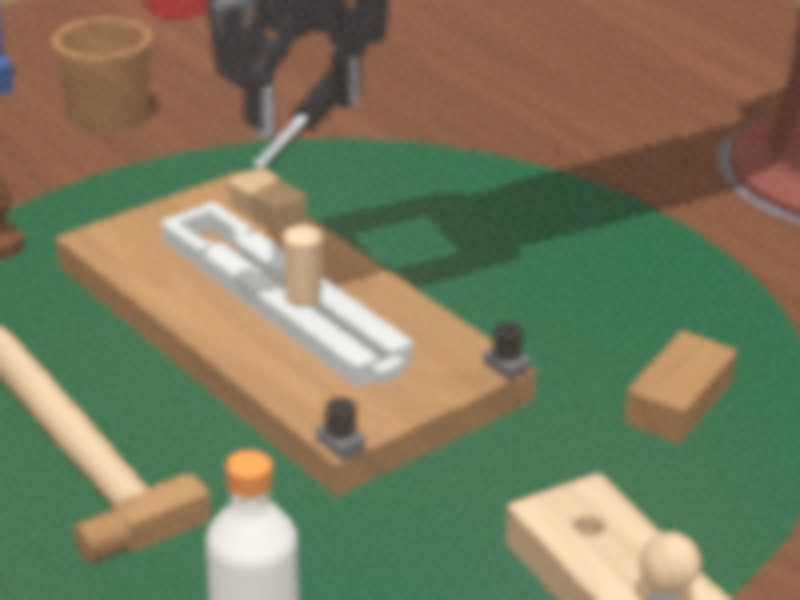

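View pics/wrist4.png

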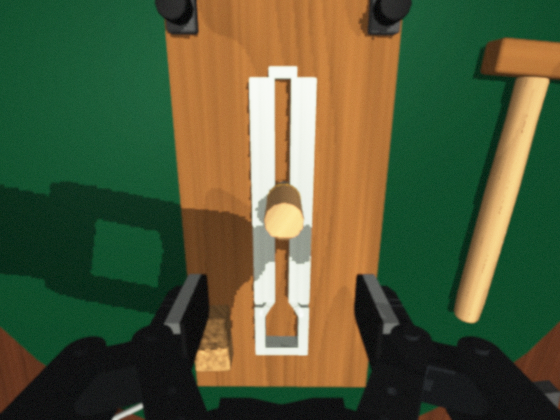

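The pin stands upright and released in the rail, its grip on the rail top with no gap (scene crop (303,265), wrist (285,212)). The gripper is clear and the ball pin is undisturbed.

```bash
python3 -c "
from plant import manip
print(manip.job_done())"
```

```text
the job is handed in; nothing more can be done
None
```

The locating pin is released and upright in the blind hole, with its grip resting on the rail by the last pictures, and the job is handed in after about 17 s of the 72 s allowed; no verdict was returned.

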